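# Fill the empty bays of a fan tray

## Task

Two of the four bays in the metal fan tray are empty: fill just those with the two full-size spare fans, each lowered in upright (not dropped) until it rests on the bay floor, and let go. One spare stands on the blue mat; the other, in the carton, can only be held there by its narrow sides (across its width), so first stand it on the mat or bench, let go, and take it again across its thickness before fitting it. Do not disturb the fans already fitted, the smaller fan in the carton or the other things on the bench.

Things in the scene. Friction and masses are not known exactly. Their poses are not given: they have to be found in the camera images.
- fan_tray: (all sizes in mm) fixed metal fan tray on the bench, 53 (x) x 292 (y), four bays in a row along y, open upwards; origin: centre of its underside; floor 4 thick; partitions 4 thick beside each bay, tops 64 above the bench (flush with a seated fan), so no finger fits beside a fan's width; in front and behind (x) only low lips, tops 20 above the bench, that leave room for fingers; end flanges 16 long, 3 high
- bay_0 (a point): centre of the floor of bay 0 (first, at the -y end), 4 above the bench; the bay is 45 (x, takes a fan's thickness) x 68 (y, takes its width) inside; bays are 72 apart along y; axes as the tray's
- bay_1 (a point): centre of the floor of bay 1 (counted from the -y end), 4 above the bench; the bay is 45 (x, takes a fan's thickness) x 68 (y, takes its width) inside; bays are 72 apart along y; axes as the tray's
- bay_2 (a point): centre of the floor of bay 2 (counted from the -y end), 4 above the bench; the bay is 45 (x, takes a fan's thickness) x 68 (y, takes its width) inside; bays are 72 apart along y; axes as the tray's
- bay_3 (a point): centre of the floor of bay 3 (last, at the +y end), 4 above the bench; the bay is 45 (x, takes a fan's thickness) x 68 (y, takes its width) inside; bays are 72 apart along y; axes as the tray's
- fitted_a_mid (a point): fan already fitted in one of the bays (which one varies), to be left there: black square axial fan (mm), 60 wide x 60 high x 38 thick, about 0.14 kg, upright; this point: its centre, 30 above its underside; x through its thickness, y along its width, z up; either way round is fine
- fitted_b_mid (a point): fan already fitted in one of the bays (which one varies), to be left there: black square axial fan (mm), 60 wide x 60 high x 38 thick, about 0.14 kg, upright; this point: its centre, 30 above its underside; x through its thickness, y along its width, z up; either way round is fine
- spare_open_mid (a point): spare fan standing on the left (+y) half of the mat, to be fitted: black square axial fan (mm), 60 wide x 60 high x 38 thick, about 0.14 kg, upright; this point: its centre, 30 above its underside; x through its thickness, y along its width, z up; either way round is fine
- spare_boxed_mid (a point): spare fan standing in one of the carton's two cells (which one varies), to be fitted: black square axial fan (mm), 60 wide x 60 high x 38 thick, about 0.14 kg, upright; this point: its centre, 30 above its underside; x through its thickness, y along its width, z up; either way round is fine; in the carton its width lies along the carton's y
- small_fan_mid (a point): smaller fan of the same look, 40 wide x 40 high x 28 thick, standing in the carton's other cell; not to be used; this point is its centre, 20 above its underside
- carton: fixed open cardboard carton, 104 (x) x 148 (y), walls 4 thick and 66 high, floor 4 thick; two cells side by side in x, each 46 (x) x 140 (y) inside, so there is finger room only at the two ends (y) of a fan; origin at the centre of its underside
- mat_clear (a point): centre of the clear right (-y) end of the fixed blue mat, on its upper face, 3 above the bench; the mat is 150 (x) x 260 (y), its centre 70 from here along +y; within 60 of this point the mat is empty
- screwdriver: loose screwdriver lying to the left of the mat, bystander; origin under its middle
- tape: roll of black tape, 64 across, 22 high, lying flat right of the tray, bystander; origin under its centre
- cap_pot: small white plastic pot, 44 across, 40 high, right of the tray beyond the carton, bystander; origin under its centre
- work_light_mid (a point): square battery work light, 60 x 85 x 125 high, standing left of the tray, bystander; this point is at mid-height
- nut_tray: grey parts tray, 100 x 140 x 35 high, with nuts, left of the mat, bystander; origin under its centre
- blank_panel: flat dark rack panel, 44 x 480 x 3, lying behind the tray, bystander; origin under its centre

How it is judged:
By the outcome, as a careful person would: the job done as asked, in the order asked, and still so for the second after the job is handed in, with the robot touching nothing.
It also fails if it takes over 58 s, if anything falls off the work surface, if the arm or the gripper's body presses on something with over 40 N, if the wrist force passes 120 N, or if a joint passes its speed limit or range.

## Robot

A 6-joint arm with a two-finger parallel gripper is mounted at the origin on the work surface. World frame = base frame: x ahead of the robot, y to its left, z up, the work surface at z = 0. Lengths are in m, angles in degrees, forces in N, time in s.
With the tool pointing down it reaches from about 0.4 to 0.825 m from the base axis. Payload 7 kg.
Tool frame: the origin (TCP) lies at the very end of the fingers, on their centre line; the grasp point (between the pads) lies 19 mm behind it; y points along the fingers, x is the direction in which the jaws open and shut, and the axes are right-handed (so a half turn about y gives the same grasp; the last joint's range is limited). The gripper opens to 88 mm and grips with 3 to 60 N. Pads are 19 mm wide; open, the fingers measure 130 mm over their backs; the gripper's body (78 mm by 193 mm) begins 47 mm behind the grasp point.
Start: joints at [90.705, 20.546, 0.682, 0, -70.136, -16.507], TCP at [0.184, 0.649, 0.227] pointing down, gripper open.
Joint ranges: [-176.03, 176.03], [-82.01, 121.73], [-58.28, 71.71], [-173.87, 95.51], [-174.79, -0.11], [-173.66, 173.66]. Speed limits (degrees/s): [136.94, 136.94, 172.46, 180, 180, 180].

## Interface

Orientations are given as [roll, pitch, yaw] about the fixed x, y, z axes, in that order (R = Rz(yaw) Ry(pitch) Rx(roll)).
In Python, from plant import ctrl gives the robot as it stands.
- The arm moves only by the shell command python3 -m crank 'ROWS'. ROWS is JSON, a list that holds one entry, the list of rows, each a list of 5 numbers: the closure, from -1 (fully open) to 1 (shut), then the shift along the tool's x, y, z in mm, then the turn about the tool's y in rad. In form: [[[claw, x, y, z, turn], ...]]. A call has 1 to 12 rows; each row is the pose to reach, as a shift and turn from the pose commanded when the call began, along the tool's axes at that moment; what a row does not reach only later rows make up. A row lasts 1/8 s, in which the tool goes at most 62.5 mm and 10.7 degrees, less where a joint would pass 70% of its speed; a pose out of reach is approached as far as the arm can. A call with a gripper value outside its range is refused whole. The fingers move at their own pace and stop on an object; the grip force is fixed at half the most. Time passes only in rows, so rows that repeat a pose let the fingers close. It gives the time, the measured TCP pose, the force and the opening at its end, in the units of the state.
- ctrl.get_obs(): the state, without advancing time (a new reading comes with each control period).
- ctrl.snapshot(name): name is "scene" or "side" or "wrist"; returns the picture (400x640x3 uint8, red, green, blue); there is no depth.
- ctrl.camera_model(name): a dict with "fx", "fy", "cx", "cy" (pixels), "dist_coeffs" ([k1, k2, p1, p2, k3] as OpenCV has them; the pictures are not rectified), "origin" and "orientation" of the camera in the world; the wrist camera has in their place "hand_eye" (4x4, takes a point from camera to tool coordinates, whose origin is the TCP and whose axes are the tool frame's). Camera axes: x right, y down, z forward; pixel columns grow to the right and rows downward; lengths in m; the calibration is good to about 2 mm. A picture is of the moment at which its call begins: read the wrist's pose just before it. camera_model takes no time and is no camera call.
- ctrl.close_job(): hands the job in, once; it reports no verdict.
Trained networks look in the newest picture that a camera, given by its name, has taken for a name from the list of things; names that differ only in an ending like _2 or _b are one class to them, and where a whole thing is asked for, a point or a joint stands for the part that bears it (a point fixed in the world has none). Each returns a list of dicts, best first, with "confidence" (0 to 1); they miss things now and then, are a little off and sometimes report something else, mostly with a low value. They report only what shows in the picture. A call takes as long as a camera call.
- ctrl.find_in(camera, name): "extent" ([left, top, width, height] in pixels, round what is visible of it).
The state is a dict: "clock": time; "joint_pos": joint angles; "qvel": joint speeds; "tau": joint torques, N m; "tool_pos": TCP position; "orientation": TCP orientation; "force": force on the tool from outside, world axes, zero at the start; "moment": the same for the moment, N m; "opening": finger opening in m.
Only numpy, scipy, OpenCV 4.12 (cv2) and the standard library are available. Lean on these libraries where they do the work, as an engineer would, in place of code of your own. Each camera call takes 0.05 s, during which the arm holds its last target.

## Working session

There is one attempt and no reset: what is moved stays moved. The work goes in short steps, Python scripts to look and compute and a shell command to move; the robot and the scene stay as the last step left them, time stands still between calls to the robot, and variables do not carry over. Pictures are saved under pics/ and viewed, and the job is handed in when it is done.

```bash
ls; mkdir -p pics; python3 - <<'E'
from plant import ctrl
import cv2
print(ctrl.get_obs())
for n in ["scene","side","wrist"]:
    im=ctrl.snapshot(n); cv2.imwrite(f"pics/{n}0.png",im[:,:,::-1])
    print(n,ctrl.camera_model(n))
E
```

```text
pics
{'clock': 0.0, 'joint_pos': array([ 9.07044874e+01,  2.05900373e+01,  6.31829093e-01, -2.17049249e-02,
       -7.01347521e+01, -1.65083025e+01]), 'qvel': array([ 0.02578231, -0.00898651, -0.03158716, -0.09510497,  0.02654136,
       -0.09998249]), 'tau': array([ 2.00795825e-03, -5.82716060e+01,  2.93054152e+01,  6.99746087e+00,
        6.78650526e-03, -1.59403389e-04]), 'tool_pos': array([0.18369957, 0.6489966 , 0.2256187 ]), 'orientation': array([-8.99931450e+01, -9.49267233e-02, -1.05811213e+02]), 'force': array([ 0.03277508,  0.68453334, -0.24101439]), 'moment': array([ 0.01625897, -0.00573415, -0.01347516]), 'opening': 0.0874014367310245}
scene {'fx': 455.2790958780523, 'fy': 455.2790958780523, 'cx': 329.0357531249205, 'cy': 201.96968542153422, 'dist_coeffs': array([-0.06604053,  0.        ,  0.        ,  0.        ,  0.        ]), 'origin': array([ 1.07470001, -0.41344363,  1.14036718]), 'orientation': array([-148.23111228,    0.47378713,   45.93550038])}
side {'fx': 464.00867277562895, 'fy': 464.00867277562895, 'cx': 327.0046892114373, 'cy': 202.54695501628876, 'dist_coeffs': array([-0.09287475,  0.        ,  0.        ,  0.        ,  0.        ]), 'origin': array([ 0.46911302, -0.85567859,  0.74842562]), 'orientation': array([-126.02378132,    0.30598383,   -9.12433596])}
wrist {'fx': 314.5938668988259, 'fy': 314.5938668988259, 'cx': 318.1540088808804, 'cy': 199.48140458542042, 'dist_coeffs': array([-0.01213354,  0.        ,  0.        ,  0.        ,  0.        ]), 'hand_eye': array([[ 9.99999937e-01, -3.37255677e-04, -1.14952690e-04,
         4.59947498e-04],
       [ 6.83580920e-06, -3.04402923e-01,  9.52543364e-01,
        -1.57859463e-01],
       [-3.56242592e-04, -9.52543305e-01, -3.04402901e-01,
         8.33036164e-02],
       [ 0.00000000e+00,  0.00000000e+00,  0.00000000e+00,
         1.00000000e+00]])}
```

View pics/scene0.png

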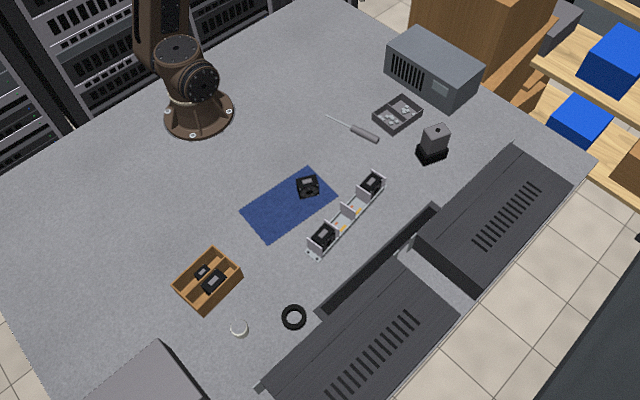

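View pics/side0.png

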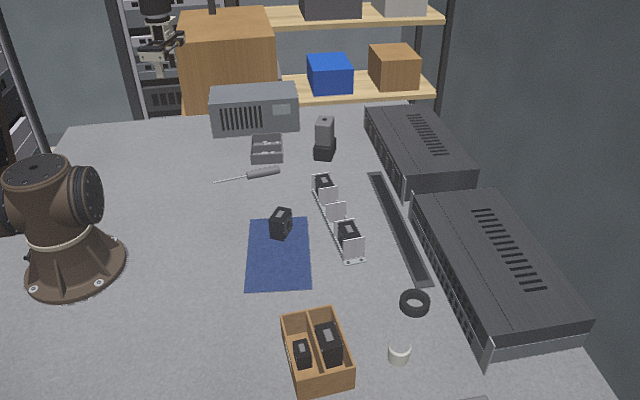

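View pics/wrist0.png

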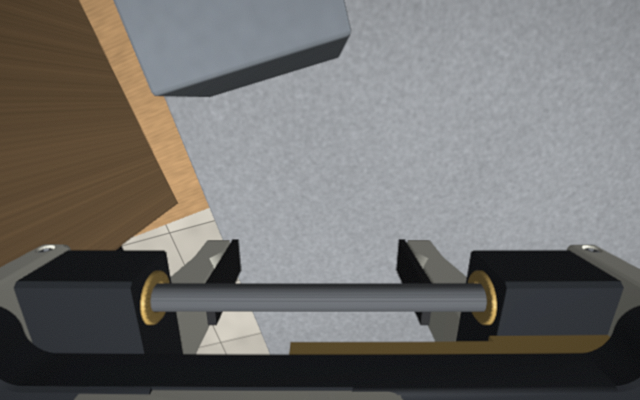

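```bash
cat > h.py <<'E'
import numpy as np, cv2
from scipy.spatial.transform import Rotation as Ro
from plant import ctrl
def cam(name,obs=None):
    m=ctrl.camera_model(name)
    K=np.array([[m["fx"],0,m["cx"]],[0,m["fy"],m["cy"]],[0,0,1]]);D=np.array(m["dist_coeffs"],float)
    if "hand_eye" in m:
        o=obs or ctrl.get_obs()
        T=np.eye(4);T[:3,:3]=Ro.from_euler('xyz',o["orientation"],degrees=True).as_matrix();T[:3,3]=o["tool_pos"]
        T=T@np.array(m["hand_eye"])
        return K,D,T[:3,:3],T[:3,3]
    return K,D,Ro.from_euler('xyz',m["orientation"],degrees=True).as_matrix(),np.array(m["origin"])
def proj(c,P):
    K,D,R,t=c
    p,_=cv2.projectPoints(((np.atleast_2d(P)-t)@R).astype(float),np.zeros(3),np.zeros(3),K,D); return p[:,0]
def ray(c,px):
    K,D,R,t=c
    u=cv2.undistortPoints(np.array(px,float).reshape(-1,1,2),K,D)[:,0]
    return np.c_[u,np.ones(len(u))]@R.T
def plane(c,px,z):
    d=ray(c,px);return c[3]+d*((z-c[3][2])/d[:,2])[:,None]
def snap(name,fn=None):
    o=ctrl.get_obs(); im=ctrl.snapshot(name)
    if fn: cv2.imwrite(f"pics/{fn}.png",im[:,:,::-1])
    return im,cam(name,o)
def totool(d,o=None):
    o=o or ctrl.get_obs()
    return Ro.from_euler('xyz',o["orientation"],degrees=True).as_matrix().T@np.array(d)*1000
E
python3 - <<'E'
from h import *
im,c=snap("scene","s1")
im2,c2=snap("side","d1")
for n in ["fan_tray","fitted_a_mid","spare_open_mid","spare_boxed_mid","small_fan_mid","carton","mat_clear","tape","cap_pot"]:
    for k,cc in (("scene",c),("side",c2)):
        for r in ctrl.find_in(k,n)[:4]:
            e=r["extent"];ctr=[e[0]+e[2]/2,e[1]+e[3]/2]
            print(n,k,round(r["confidence"],2),np.round(e,0),np.round(plane(cc,[ctr],.03)[0],3))
cv2.imwrite("pics/s1c.png",cv2.resize(im[150:340,160:400,::-1],None,fx=3.2,fy=3.1,interpolation=cv2.INTER_CUBIC))
cv2.imwrite("pics/d1c.png",cv2.resize(im2[160:400,240:440,::-1],None,fx=2.5,fy=2.5,interpolation=cv2.INTER_CUBIC))
E
```

```text
fan_tray scene 0.79 [307. 169.  79.  94.] [0.643 0.061 0.03 ]
fan_tray side 0.93 [310. 173.  55.  95.] [0.636 0.042 0.03 ]
fitted_a_mid scene 0.88 [308. 224.  27.  30.] [ 0.646 -0.04   0.03 ]
fitted_a_mid scene 0.35 [298. 170.  18.  29.] [0.488 0.054 0.03 ]
fitted_a_mid side 0.91 [338. 221.  21.  24.] [ 0.653 -0.011  0.03 ]
spare_open_mid side 0.78 [266. 204.  25.  37.] [0.489 0.056 0.03 ]
spare_boxed_mid scene 0.63 [202. 269.  24.  27.] [ 0.542 -0.328  0.03 ]
spare_boxed_mid side 0.77 [316. 320.  26.  45.] [ 0.555 -0.319  0.03 ]
small_fan_mid scene 0.52 [194. 263.  13.  19.] [ 0.495 -0.335  0.03 ]
small_fan_mid side 0.97 [293. 337.  19.  31.] [ 0.503 -0.335  0.03 ]
small_fan_mid side 0.2 [311. 172.  54.  96.] [0.636 0.043 0.03 ]
carton scene 0.93 [167. 245.  77.  70.] [ 0.522 -0.34   0.03 ]
carton scene 0.33 [359. 174.  22.  21.] [0.615 0.185 0.03 ]
carton side 0.7 [280. 304.  77.  96.] [ 0.532 -0.338  0.03 ]
carton side 0.62 [338. 219.  24.  27.] [ 0.657 -0.013  0.03 ]
mat_clear scene 0.88 [237. 166. 100.  78.] [ 0.498 -0.036  0.03 ]
mat_clear side 0.6 [247. 218.  64.  72.] [ 0.483 -0.06   0.03 ]
mat_clear side 0.49 [252. 133.  34.  32.] [0.486 0.431 0.03 ]
mat_clear side 0.44 [310. 172.  52.  93.] [0.634 0.049 0.03 ]
tape scene 0.8 [281. 304.  27.  28.] [ 0.758 -0.239  0.03 ]
tape side 0.62 [399. 287.  31.  30.] [ 0.743 -0.251  0.03 ]
cap_pot scene 0.69 [232. 325.  14.  15.] [ 0.692 -0.361  0.03 ]
cap_pot side 0.68 [390. 340.  24.  30.] [ 0.681 -0.37   0.03 ]
cap_pot side 0.67 [367. 170.  73. 120.] [ 0.788 -0.023  0.03 ]
```

View pics/s1c.png

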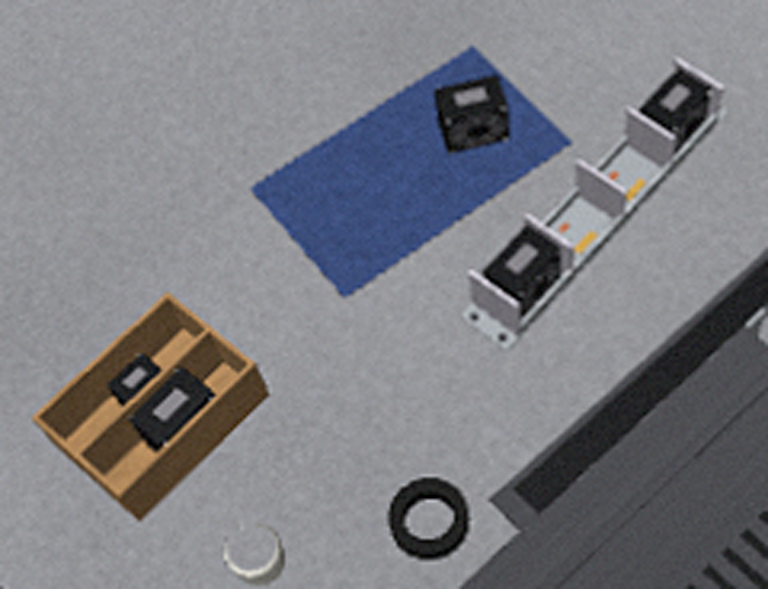

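View pics/d1c.png

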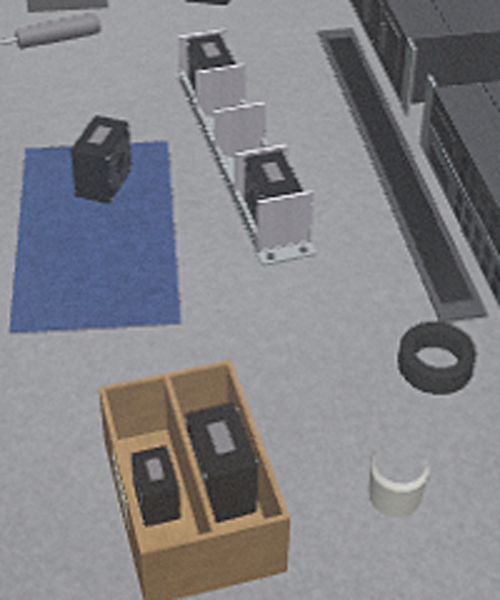

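```bash
python3 - <<'E'
from h import *
print(totool(np.array([.55,.14,.227])-ctrl.get_obs()["tool_pos"]))
E
```

```text
[ 3.90465079e+02 -4.70613283e-01  4.91103203e+02]
```

```bash
python3 -m crank '[[[-1,390,0,490,1.47],[-1,390,0,490,1.47],[-1,390,0,490,1.47],[-1,390,0,490,1.47],[-1,390,0,490,1.47],[-1,390,0,490,1.47],[-1,390,0,490,1.47],[-1,390,0,490,1.47],[-1,390,0,490,1.47],[-1,390,0,490,1.47],[-1,390,0,490,1.47],[-1,390,0,490,1.47]]]'
python3 - <<'E'
from h import *
im,c=snap("wrist","w1")
print(ctrl.get_obs())
E
```

```text
clock: 2.65
tool_pos: [0.5491, 0.1404, 0.2264]
orientation: [-90.0, -0.0, 169.9]
force: [0.5, 0.6, -0.5]
opening: 0.0877
{'clock': 2.7, 'joint_pos': array([ 3.41977220e+01,  1.03944144e+01, -1.32465233e+01, -8.82008559e-03,
       -6.63583485e+01, -4.42207448e+01]), 'qvel': array([ 1.48901278, -0.30780897, -0.16555335, -0.02563101, -0.00243573,
        0.10077367]), 'tau': array([-1.04796354e+00, -4.30214310e+01,  2.85576367e+01,  6.85051918e+00,
       -3.60833982e-02,  1.71191746e-02]), 'tool_pos': array([0.54880621, 0.14110712, 0.22655384]), 'orientation': array([-9.00062882e+01, -5.12372015e-03,  1.69973441e+02]), 'force': array([ 0.25482165,  0.47214126, -0.14876768]), 'moment': array([ 0.10098566, -0.05097969, -0.02369848]), 'opening': 0.08749094709765431}
```

View pics/w1.png

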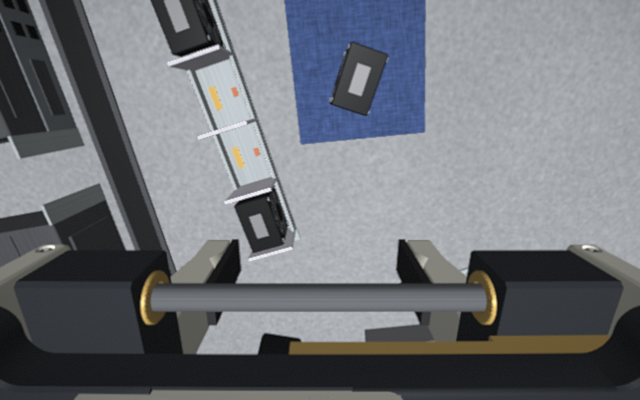

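```bash
python3 - <<'E'
import cv2
im=cv2.imread("pics/w1.png")
cv2.imwrite("pics/w1a.png",cv2.resize(im[25:135,280:440],None,fx=5,fy=5,interpolation=cv2.INTER_CUBIC))
cv2.imwrite("pics/w1b.png",cv2.resize(im[0:270,140:310],None,fx=3,fy=2.2,interpolation=cv2.INTER_CUBIC))
E
```

```text
(no output)
```

View pics/w1a.png

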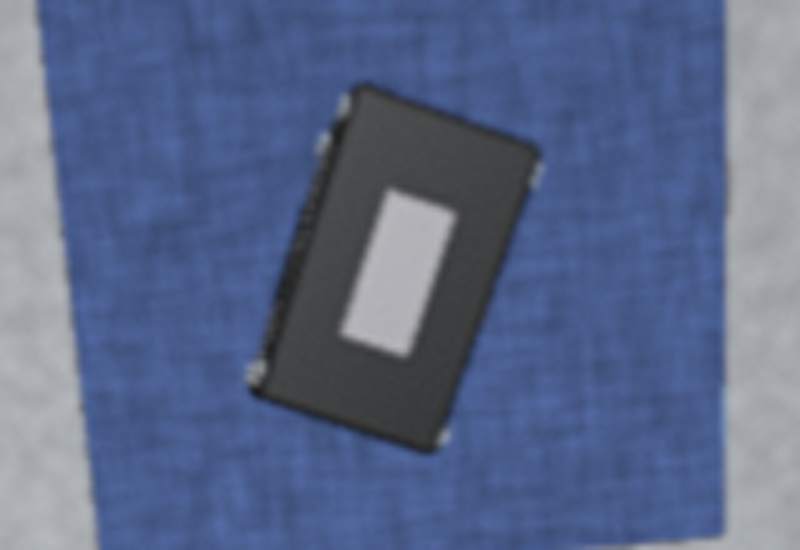

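View pics/w1b.png

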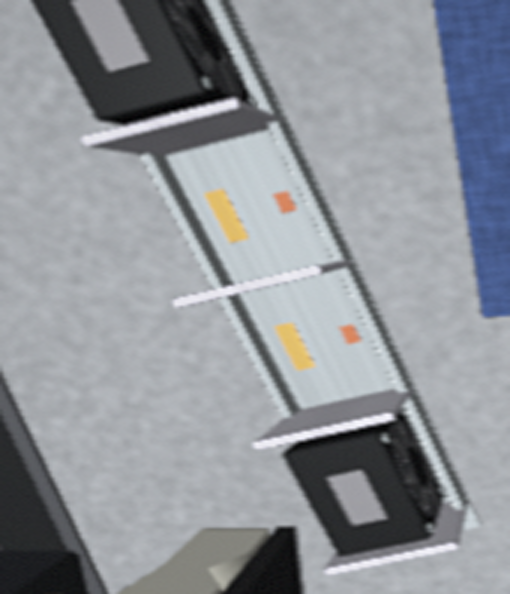

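```bash
python3 - <<'E'
from h import *
c=cam("wrist")
a=np.array([(358,88),(540,152),(436,450),(262,390)],float);a=(a+.5)/5-.5+[280,25]
P=plane(c,a,.063);print(P.round(4),P.mean(0).round(4))
for i in range(4):
    d=P[(i+1)%4]-P[i];print(np.linalg.norm(d),np.degrees(np.arctan2(d[1],d[0])))
b=np.array([(84,141),(238,103),(175,302),(322,270),(256,444),(393,416),(328,571),(457,546)],float)
b=(b+.5)/[3,2.2]-.5+[140,0]
Q=plane(c,b,.064)
M=(Q[::2]+Q[1::2])/2
print(Q.round(4),M.round(4))
for i in range(4):
    d=Q[2*i+1]-Q[2*i];print(np.linalg.norm(d),np.degrees(np.arctan2(d[1],d[0])))
for i in range(3):
    d=M[i+1]-M[i];print(np.linalg.norm(d),np.degrees(np.arctan2(d[1],d[0])))
E
```

```text
[[0.4957 0.0147 0.063 ]
 [0.4636 0.0314 0.063 ]
 [0.4898 0.0817 0.063 ]
 [0.5219 0.0646 0.063 ]] [0.4928 0.0481 0.063 ]
0.036159925301824915 152.46976156551636
0.05679456094983071 62.48520399564392
0.036365040052134555 -28.21108416272961
0.05636275430951697 -117.72057830674238
[[ 0.6689  0.0026  0.064 ]
 [ 0.6172 -0.0031  0.064 ]
 [ 0.6602  0.0736  0.064 ]
 [ 0.6081  0.0684  0.064 ]
 [ 0.6513  0.1446  0.064 ]
 [ 0.5999  0.1393  0.064 ]
 [ 0.6426  0.2164  0.064 ]
 [ 0.5915  0.211   0.064 ]] [[ 6.430e-01 -2.000e-04  6.400e-02]
 [ 6.341e-01  7.100e-02  6.400e-02]
 [ 6.256e-01  1.420e-01  6.400e-02]
 [ 6.170e-01  2.137e-01  6.400e-02]]
0.052063393241356205 -173.67136330305198
0.052366119799146425 -174.31739738237948
0.05164614275716383 -174.1303461865186
0.05141705775090353 -173.86351777389498
0.07178703954483777 97.14051988327235
0.07150618341985303 96.83874809121474
0.07222883602033188 96.82542581111163
```

```bash
python3 - <<'E'
from h import *
o=ctrl.get_obs();print(o["tool_pos"],o["orientation"])
print(totool(np.array([.4928,.0481,.11])-o["tool_pos"],o))
E
```

```text
[0.54880621 0.14110712 0.22655384] [-9.00062882e+01 -5.12372015e-03  1.69973441e+02]
[ 38.94743609 116.54619691 101.35037257]
```

```bash
python3 -m crank '[[[-1,39,60,101,0.309],[-1,39,116,101,0.309],[-1,39,116,101,0.309],[-1,39,116,101,0.309],[-1,39,116,101,0.309]]]'
python3 - <<'E'
from h import *
im,c=snap("wrist","w2")
o=ctrl.get_obs();print(o["tool_pos"],o["orientation"])
E
```

```text
clock: 3.32
tool_pos: [0.4943, 0.0497, 0.1119]
orientation: [-90.1, 0.1, 152.4]
force: [0.8, 1.0, 0.8]
opening: 0.0875
[0.49461407 0.04976803 0.11212471] [-9.01218974e+01  1.17193077e-01  1.52386613e+02]
```

View pics/w2.png

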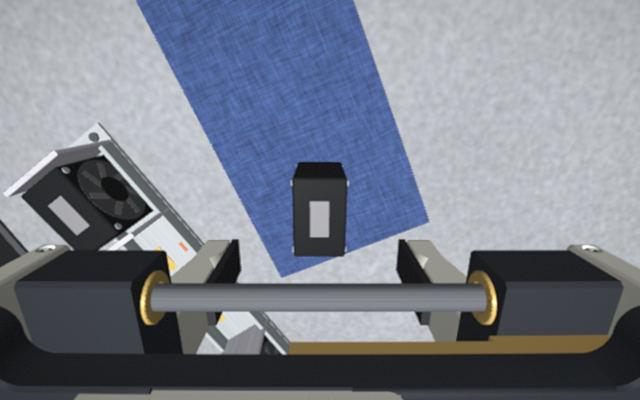

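```bash
python3 - <<'E'
from h import *
im,c=snap("wrist")
cv2.imwrite("pics/w2a.png",cv2.resize(im[150:270,270:370,::-1],None,fx=5,fy=5,interpolation=cv2.INTER_CUBIC))
P=plane(c,[(294,179),(347,179),(345.5,256),(293.5,256)],.063);print(P.round(4),P.mean(0))
for i in range(4):
    d=P[(i+1)%4]-P[i];print(np.linalg.norm(d),np.degrees(np.arctan2(d[1],d[0])))
o=ctrl.get_obs();print(o["tool_pos"],o["orientation"])
E
```

```text
[[0.495  0.0139 0.063 ]
 [0.4633 0.0306 0.063 ]
 [0.4897 0.0823 0.063 ]
 [0.5235 0.0646 0.063 ]] [0.49289794 0.0478466  0.063     ]
0.03585275527259728 152.39381557277505
0.05808276900690991 62.89716320672278
0.03813026967905507 -27.577974190775407
0.05812617337600337 -119.34846076869083
[0.49457316 0.04967613 0.11204429] [-9.01278445e+01  1.09350353e-01  1.52369622e+02]
```

View pics/w2a.png

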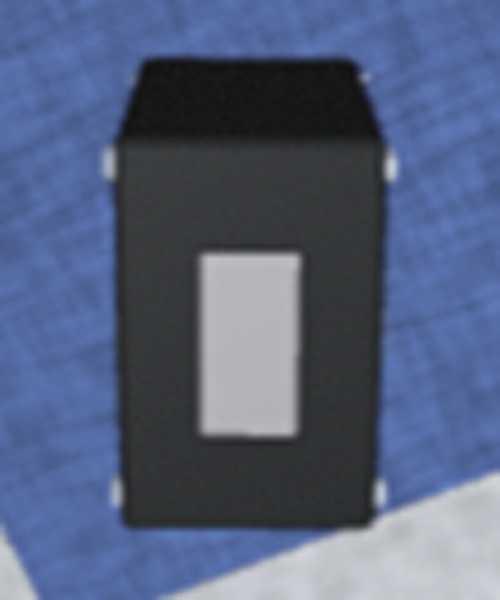

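```bash
python3 -m crank '[[[-1,0,50,0,0],[-1,0,80,0,0],[-1,0,80,0,0],[-1,0,80,0,0]]]'
python3 - <<'E'
from h import *
im,c=snap("wrist","w3")
o=ctrl.get_obs();print(o["tool_pos"],o["orientation"])
print(totool(np.array([.4929,.048,.031])-o["tool_pos"],o))
E
```

```text
clock: 3.92
tool_pos: [0.4944, 0.0489, 0.032]
orientation: [-90.1, 0.1, 152.3]
force: [0.6, -0.4, 0.8]
opening: 0.0877
[0.49451214 0.04893138 0.03221228] [-9.01189403e+01  1.03392874e-01  1.52312833e+02]
[0.99696785 1.20721402 1.57631435]
```

View pics/w3.png

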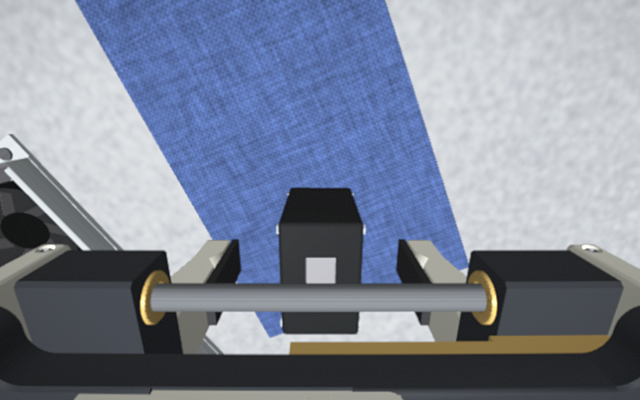

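```bash
python3 -m crank '[[[1,0,1,1,0],[1,0,1,1,0],[1,0,1,1,0],[1,0,1,1,0],[1,0,1,1,0]]]'
python3 -c "
from h import *
o=ctrl.get_obs();print(o['tool_pos'],o['orientation'],o['opening'],o['force'])"
```

```text
clock: 4.6
tool_pos: [0.4926, 0.0472, 0.0296]
orientation: [-90.0, -0.0, 152.3]
force: [-0.7, 0.9, -0.4]
opening: 0.043
[0.4926357  0.04719827 0.02956041] [-8.99974614e+01 -1.52954334e-03  1.52266839e+02] 0.04302923469990821 [-0.68064316  0.86845394 -0.36138321]
```

```bash
python3 -m crank '[[[1,0,0,0,0],[1,0,0,0,0],[1,0,0,0,0]]]'
python3 -c "
from h import *
o=ctrl.get_obs();print(o['tool_pos'],o['orientation'],o['opening'],o['force'])
print(totool(np.array([.6299,.1065,.13])-o['tool_pos'],o))"
```

```text
clock: 4.97
tool_pos: [0.4926, 0.0472, 0.0295]
orientation: [-90.0, -0.0, 152.3]
force: [-0.7, -0.0, -0.0]
opening: 0.0378
[0.49260577 0.04721973 0.02954449] [-8.99964175e+01 -3.37718366e-03  1.52269460e+02] 0.03781343464730122 [-0.68696987 -0.01950537 -0.01805475]
[ -93.93554594 -100.46832313 -116.35030821]
```

```bash
python3 -m crank '[[[1,0,-50,0,0],[1,0,-90,-20,-0.1],[1,-94,-90,-116,-0.597],[1,-94,-90,-116,-0.597],[1,-94,-90,-116,-0.597],[1,-94,-90,-116,-0.597],[1,-94,-90,-116,-0.597],[1,-94,-90,-116,-0.597]]]'
python3 - <<'E'
from h import *
im,c=snap("wrist","w4")
snap("side","d4")
o=ctrl.get_obs();print(o["tool_pos"],o["orientation"],o["opening"])
E
```

```text
clock: 5.98
tool_pos: [0.6291, 0.1059, 0.12]
orientation: [-90.0, 0.0, -173.6]
force: [-0.6, 1.2, -1.6]
opening: 0.0374
[0.62942847 0.10603463 0.12011971] [-9.00140585e+01  3.52843206e-02 -1.73572678e+02] 0.038005653225660206
```

View pics/w4.png

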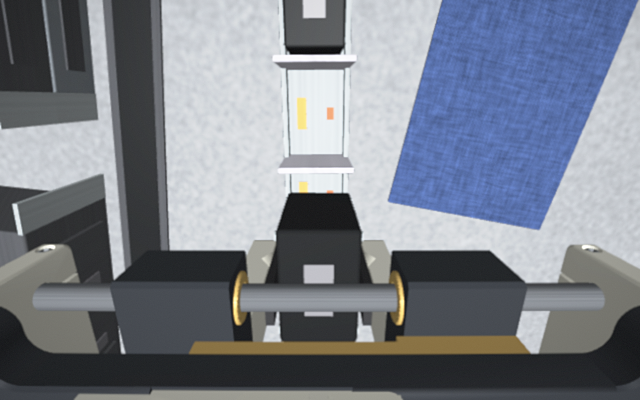

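View pics/d4.png

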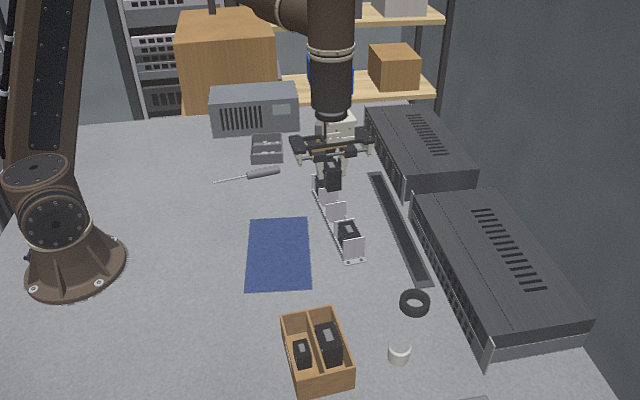

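```bash
python3 - <<'E'
import cv2
im=cv2.imread("pics/w4.png")
cv2.imwrite("pics/w4a.png",cv2.resize(im[45:345,265:370],None,fx=5,fy=2,interpolation=cv2.INTER_CUBIC))
E
```

```text
(no output)
```

View pics/w4a.png

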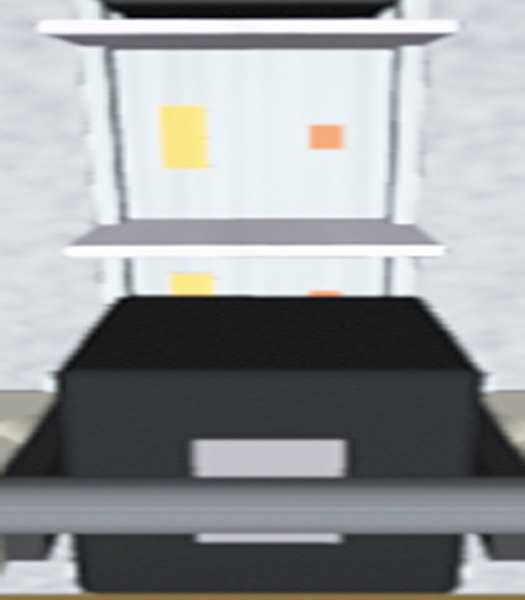

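```bash
python3 - <<'E'
from h import *
o=ctrl.get_obs();c=cam("wrist",o);print(o["tool_pos"],o["orientation"])
Q=plane(c,[(272.6,58.2),(356.3,58.2),(277.8,170.2),(353.7,170.2)],.064)
print(Q.round(4));m1=Q[:2].mean(0);m2=Q[2:].mean(0);d=m2-m1;print(m1,m2,np.linalg.norm(d),np.degrees(np.arctan2(d[1],d[0])))
u=d/np.linalg.norm(d)
e=Q[0]-Q[1];print(np.degrees(np.arctan2(e[1],e[0])))
print("bay2",m2+.036*u,"bay1",(m1+m2)/2)
P=plane(c,[(276.9,230.8),(360.5,230.8),(357,340),(281,340)],o["tool_pos"][2]+.0335)
print(P.round(4),P.mean(0))
for i in range(4):
    d=P[(i+1)%4]-P[i];print(np.linalg.norm(d),np.degrees(np.arctan2(d[1],d[0])))
E
```

```text
[0.62942847 0.10603463 0.12011971] [-9.00140585e+01  3.52843206e-02 -1.73572678e+02]
[[ 0.6701  0.002   0.064 ]
 [ 0.618  -0.0038  0.064 ]
 [ 0.6616  0.073   0.064 ]
 [ 0.6093  0.0672  0.064 ]]
[ 0.64406943 -0.00089276  0.064     ] [0.635443   0.07009575 0.064     ] 0.07151072270192067 96.92853383065288
6.397088314392248
bay2 [0.63110028 0.10583286 0.064     ] bay1 [0.63975621 0.0346015  0.064     ]
[[0.6506 0.0786 0.1536]
 [0.6149 0.0746 0.1536]
 [0.6078 0.1317 0.1536]
 [0.6445 0.1358 0.1536]] [0.62945912 0.10518012 0.15361971]
0.0358425163563742 -173.58209609645394
0.05753641381593983 97.11061102563315
0.0369024450329103 6.428130922963705
0.05753994919763099 -83.94488113800388
```

```bash
python3 -m crank '[[[1,-1,0,-1,0],[1,-1,25,-1,0],[1,-1,45,-1,0],[1,-1,65,-1,0],[1,-1,78,-1,0],[1,-1,84,-1,0],[1,-1,84,-1,0]]]'
python3 - <<'E'
from h import *
im,c=snap("wrist","w5")
o=ctrl.get_obs();print(o["tool_pos"],o["orientation"],o["opening"],o["force"])
E
```

```text
clock: 6.95
tool_pos: [0.6308, 0.1072, 0.0355]
orientation: [-90.0, -0.0, -173.5]
force: [0.8, -0.1, -0.0]
opening: 0.0381
[0.63102316 0.10739341 0.03600505] [-9.00020600e+01  3.19687691e-02 -1.73515715e+02] 0.03762183284087732 [ 0.21226151 -0.89312731 -1.2833293 ]
```

View pics/w5.png

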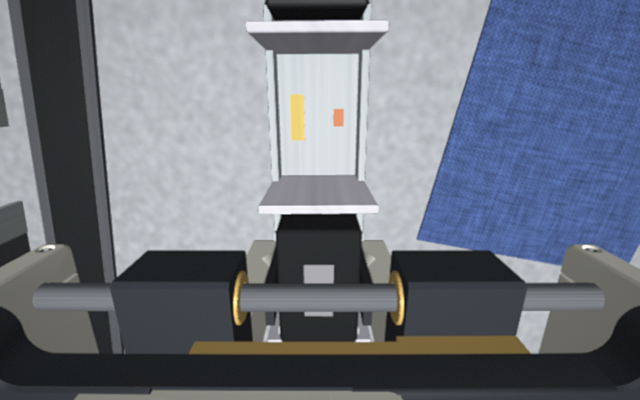

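Fan is between the partitions with no contact force. Lower the last 5 mm gently.

```bash
python3 -m crank '[[[1,0,2,0,0],[1,0,4,0,0],[1,0,5,0,0],[1,0,6,0,0],[1,0,6,0,0]]]'
python3 -c "
from h import *
o=ctrl.get_obs();print(o['tool_pos'],o['orientation'],o['opening'],o['force'])"
```

```text
clock: 7.62
tool_pos: [0.6307, 0.1073, 0.0306]
orientation: [-90.0, 0.0, -173.5]
force: [-2.9, 0.3, 7.3]
opening: 0.0379
[0.63073531 0.10730657 0.03056252] [-8.99955648e+01  2.04581362e-02 -1.73507868e+02] 0.037861134044183495 [-2.91189536  0.2730056   7.26397628]
```

```bash
python3 -m crank '[[[-1,0,0,0,0],[-1,0,0,0,0],[-1,0,0,0,0],[-1,0,0,0,0],[-1,0,-50,0,0],[-1,0,-110,0,0],[-1,0,-130,0,0],[-1,0,-130,0,0]]]'
python3 - <<'E'
from h import *
im,c=snap("wrist","w6")
o=ctrl.get_obs();print(o["tool_pos"],o["orientation"],o["opening"],o["force"])
im,c=snap("side"); cv2.imwrite("pics/d6c.png",cv2.resize(im[130:400,240:440,::-1],None,fx=2.2,fy=2.2,interpolation=cv2.INTER_CUBIC))
E
```

```text
clock: 8.62
tool_pos: [0.6318, 0.1077, 0.1619]
orientation: [-90.1, 0.2, -173.5]
force: [-0.1, -0.0, -0.9]
opening: 0.0875
[0.63077846 0.10740441 0.16006319] [-9.00414711e+01  6.76682512e-02 -1.73534229e+02] 0.08782840151356579 [ 0.10976571 -0.11578385  0.24579007]
```

View pics/w6.png

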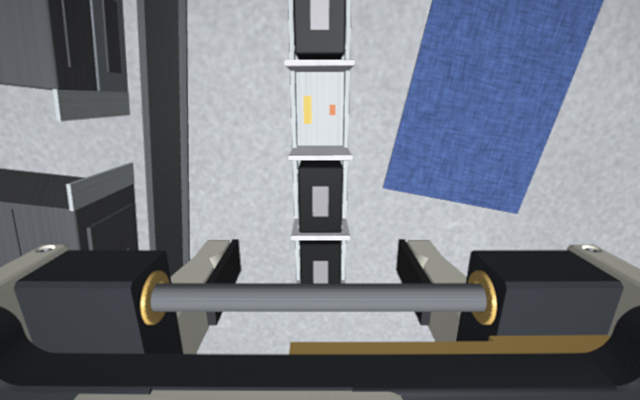

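View pics/d6c.png

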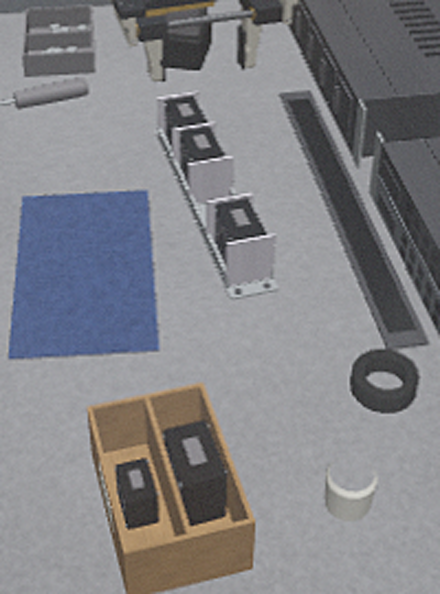

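```bash
python3 - <<'E'
from h import *
o=ctrl.get_obs()
print(totool(np.array([.58,-.33,.23])-o["tool_pos"],o))
E
```

```text
[ 99.10776586 -71.09697989 428.75500807]
```

```bash
python3 -m crank '[[[-1,99,-70,429,1.68],[-1,99,-70,429,1.68],[-1,99,-70,429,1.68],[-1,99,-70,429,1.68],[-1,99,-70,429,1.68],[-1,99,-70,429,1.68],[-1,99,-70,429,1.68],[-1,99,-70,429,1.68],[-1,99,-70,429,1.68],[-1,99,-70,429,1.68],[-1,99,-70,429,1.68]]]'
python3 - <<'E'
from h import *
im,c=snap("wrist","w7")
o=ctrl.get_obs();print(o["tool_pos"],o["orientation"],o["joint_pos"])
E
```

```text
clock: 10.1
tool_pos: [0.5805, -0.3298, 0.2285]
orientation: [-89.9, -0.0, 90.5]
force: [0.5, -0.6, -0.2]
opening: 0.0876
[ 0.58064452 -0.32979787  0.22883528] [-8.99382676e+01 -1.86166170e-02  9.04334350e+01] [-1.29063376e+01  1.98374220e+01 -6.41150945e-02 -4.11528715e-03
 -7.01628251e+01 -7.66588187e+01]
```

View pics/w7.png

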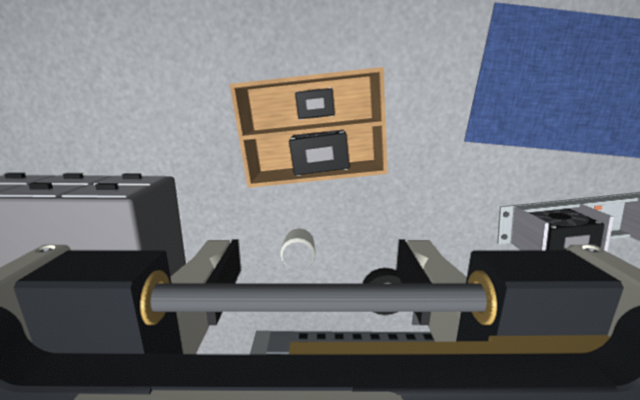

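```bash
python3 - <<'E'
import cv2
im=cv2.imread("pics/w7.png")
cv2.imwrite("pics/w7a.png",cv2.resize(im[60:195,225:395],None,fx=4.5,fy=4.4,interpolation=cv2.INTER_CUBIC))
E
```

```text
(no output)
```

View pics/w7a.png

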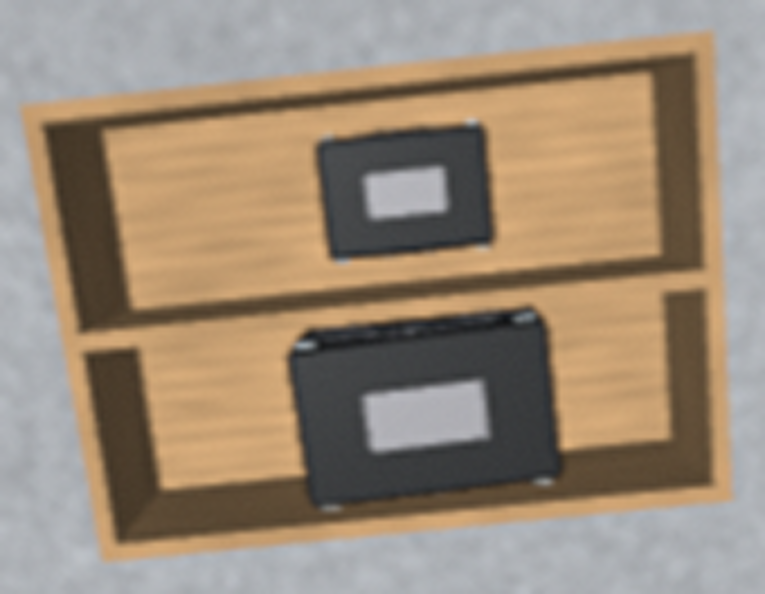

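```bash
python3 - <<'E'
from h import *
c=cam("wrist")
f=lambda a:(np.array(a,float)+.5)/[4.5,4.4]-.5+[225,60]
def rep(n,a,z):
    P=plane(c,f(a),z);print(n,P.round(4).tolist(),P.mean(0).round(4))
    for i in range(4):
        d=P[(i+1)%4]-P[i];print("  %.4f %.2f"%(np.linalg.norm(d),np.degrees(np.arctan2(d[1],d[0]))))
rep("fan",[(290,350),(545,322),(560,478),(312,504)],.064)
rep("carton outer",[(22,106),(713,33),(733,498),(104,560)],.066)
rep("cell +x",[(85,350),(706,290),(712,485),(118,542)],.066)
rep("label",[(362,395),(484,381),(489,439),(372,453)],.064)
E
```

```text
fan [[0.5369, -0.3602, 0.064], [0.5301, -0.3029, 0.064], [0.5665, -0.2982, 0.064], [0.5732, -0.3558, 0.064]] [ 0.5517 -0.3293  0.064 ]
  0.0577 96.73
  0.0367 7.36
  0.0580 -83.34
  0.0366 -173.12
carton outer [[0.4843, -0.4161, 0.066], [0.4685, -0.2697, 0.066], [0.5706, -0.2581, 0.066], [0.5869, -0.4047, 0.066]] [ 0.5276 -0.3372  0.066 ]
  0.1473 96.16
  0.1028 6.50
  0.1475 -83.67
  0.1032 -173.66
cell +x [[0.537, -0.406, 0.066], [0.5225, -0.2676, 0.066], [0.5675, -0.2632, 0.066], [0.5824, -0.4012, 0.066]] [ 0.5524 -0.3345  0.066 ]
  0.1392 95.95
  0.0452 5.62
  0.1388 -83.85
  0.0457 -173.95
label [[0.5472, -0.344, 0.064], [0.5437, -0.3163, 0.064], [0.5573, -0.3148, 0.064], [0.5608, -0.3418, 0.064]] [ 0.5523 -0.3292  0.064 ]
  0.0279 97.09
  0.0137 6.01
  0.0271 -82.54
  0.0138 -170.71
```

```bash
python3 - <<'E'
from h import *
o=ctrl.get_obs();print(o["tool_pos"],o["orientation"])
print(totool(np.array([.552,-.3295,.11])-o["tool_pos"],o))
E
```

```text
[ 0.58064452 -0.32979787  0.22883528] [-8.99382676e+01 -1.86166170e-02  9.04334350e+01]
[  0.47593838 118.86623426  28.5133928 ]
```

```bash
python3 -m crank '[[[-0.68,0,50,28,-0.11],[-0.68,0,110,28,-0.11],[-0.68,0,119,28,-0.11],[-0.68,0,119,28,-0.11],[-0.68,0,119,28,-0.11]]]'
python3 - <<'E'
from h import *
im,c=snap("wrist","w8")
o=ctrl.get_obs();print(o["tool_pos"],o["orientation"],o["opening"])
cv2.imwrite("pics/w8a.png",cv2.resize(im[100:350,200:440,::-1],None,fx=3,fy=2.4,interpolation=cv2.INTER_CUBIC))
E
```

```text
clock: 10.78
tool_pos: [0.5546, -0.3308, 0.1131]
orientation: [-90.2, 0.1, 96.6]
force: [-0.4, 0.7, -0.2]
opening: 0.0741
[ 0.55438589 -0.33070231  0.11299802] [-90.19134827   0.09808144  96.569535  ] 0.07379733462153654
```

View pics/w8a.png

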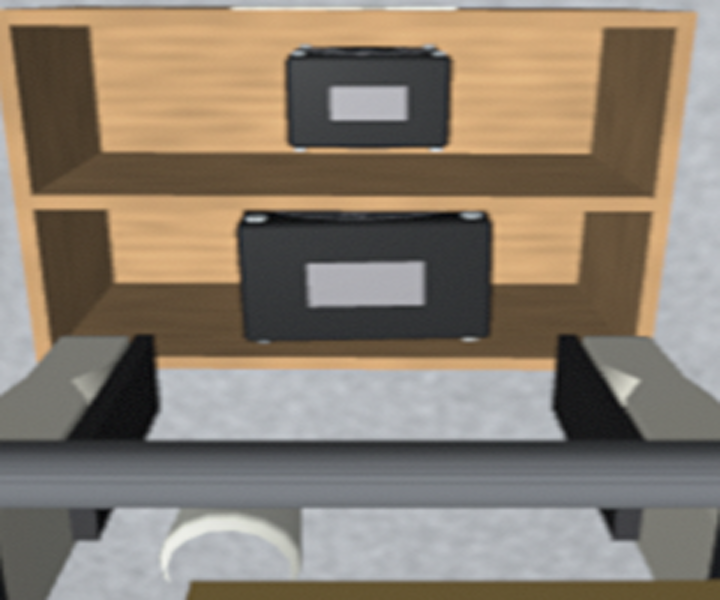

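```bash
python3 - <<'E'
from h import *
o=ctrl.get_obs();c=cam("wrist",o);print(o["tool_pos"])
f=lambda a:(np.array(a,float)+.5)/[3,2.4]-.5+[200,100]
P=plane(c,f([(239,222),(491,219),(490,338),(246,340)]),.064);print(P.round(4).tolist(),P.mean(0).round(4))
Q=plane(c,f([(36,210),(653,210),(640,356),(46,356)]),.066);print(Q.round(4).tolist(),Q.mean(0).round(4))
for i in range(4):
    d=P[(i+1)%4]-P[i];print("  %.4f %.2f"%(np.linalg.norm(d),np.degrees(np.arctan2(d[1],d[0]))))
print(totool(np.array([*P.mean(0)[:2],.026])-o["tool_pos"],o),totool(Q.mean(0)-o["tool_pos"],o))
E
```

```text
[ 0.55438589 -0.33070231  0.11299802]
[[0.536, -0.3603, 0.064], [0.5286, -0.3033, 0.064], [0.5654, -0.2976, 0.064], [0.5728, -0.3558, 0.064]] [ 0.5507 -0.3292  0.064 ]
[[0.5371, -0.4059, 0.066], [0.5212, -0.2678, 0.066], [0.5662, -0.2613, 0.066], [0.5826, -0.403, 0.066]] [ 0.5518 -0.3345  0.066 ]
  0.0575 97.47
  0.0372 8.72
  0.0586 -82.76
  0.0370 -173.02
[ 2.018813   86.98246873  3.8065333 ] [-3.39771335 46.9935917   3.16804691]
```

```bash
python3 -m crank '[[[-0.68,1,20,2,0],[-0.68,1,45,2,0],[-0.68,1,70,2,0],[-0.68,1,84,2,0],[-0.68,1,84,2,0],[-0.68,1,84,2,0]]]'
python3 - <<'E'
from h import *
im,c=snap("wrist","w9")
o=ctrl.get_obs();print(o["tool_pos"],o["orientation"],o["opening"],o["force"])
E
```

```text
clock: 11.58
tool_pos: [0.5515, -0.3298, 0.0278]
orientation: [-90.1, 0.1, 96.5]
force: [-0.2, 0.1, 0.4]
opening: 0.0735
[ 0.55150355 -0.32983549  0.02789572] [-9.01023834e+01  5.23918786e-02  9.65340857e+01] 0.07338245285418447 [-0.07458819 -1.08257974  0.06411879]
```

View pics/w9.png

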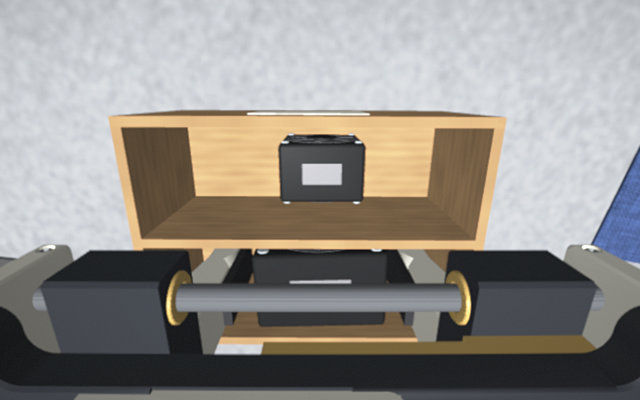

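Fan (columns 255–387) lies between the fingers, no contact. Close, then lift.

```bash
python3 -m crank '[[[1,0,0,0,0],[1,0,0,0,0],[1,0,0,0,0],[1,0,0,0,0],[1,0,0,0,0]]]'
python3 - <<'E'
from h import *
o=ctrl.get_obs();print(o["tool_pos"],o["orientation"],o["opening"],o["force"])
E
```

```text
clock: 12.25
tool_pos: [0.5509, -0.3296, 0.0272]
orientation: [-90.0, 0.0, 96.5]
force: [-0.4, 0.3, 5.9]
opening: 0.0598
[ 0.55091222 -0.32955395  0.02716991] [-9.00343363e+01  1.97964030e-02  9.65307929e+01] 0.05984475356132199 [-0.443344    0.32980775  5.89537063]
```

```bash
python3 - <<'E'
from h import *
im,c=snap("scene","s9")
for r in ctrl.find_in("scene","mat_clear")[:2]: print(r)
P=np.array([(255,187),(472,47),(572,143),(345,297)],float);P=(P+.5)/[3.2,3.1]-.5+[160,150]
Q=plane(c,P,.003);print(Q.round(3),Q.mean(0))
o=ctrl.get_obs()
print(totool(np.array([.495,-.06,.13])-o["tool_pos"],o))
E
```

```text
{'extent': [238.4, 165.5, 98.6, 78.9], 'confidence': 0.65}
[[ 0.399 -0.137  0.003]
 [ 0.417  0.115  0.003]
 [ 0.566  0.104  0.003]
 [ 0.545 -0.152  0.003]] [ 0.48164512 -0.01718626  0.003     ]
[ 274.10216696 -102.94295175   24.79350998]
```

```bash
python3 -m crank '[[[1,0,-30,0,0],[1,0,-70,0,0],[1,0,-103,0,0],[1,60,-110,5,0],[1,274,-110,29,0],[1,274,-110,29,0],[1,274,-110,29,0],[1,274,-110,29,0],[1,274,-110,29,0],[1,274,-110,29,0]]]'
python3 - <<'E'
from h import *
im,c=snap("wrist","w10");im2,c2=snap("side");cv2.imwrite("pics/d10c.png",cv2.resize(im2[130:400,220:440,::-1],None,fx=2.2,fy=2.2))
o=ctrl.get_obs();print(o["tool_pos"],o["orientation"],o["opening"],o["force"])
E
```

```text
clock: 13.6
tool_pos: [0.4906, -0.0607, 0.1364]
orientation: [-90.0, 0.0, 96.5]
force: [0.2, 0.1, -1.3]
opening: 0.0598
[ 0.49068444 -0.06126756  0.13630718] [-8.99694840e+01  5.25744995e-03  9.64608221e+01] 0.05978514949744297 [ 0.14980532 -0.82582008 -1.88546549]
```

View pics/w10.png

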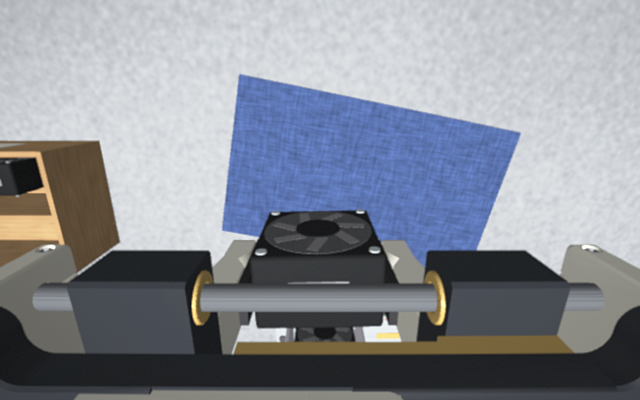

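View pics/d10c.png

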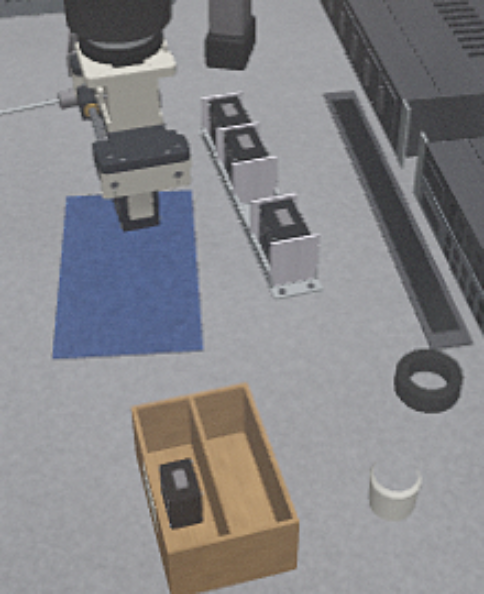

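```bash
python3 - <<'E'
from h import *
o=ctrl.get_obs();c=cam("wrist",o)
R=Ro.from_euler('xyz',o['orientation'],degrees=True).as_matrix()
for y in (23.2,-36.8):
  for x,z in ((-30,19),(30,19),(30,-19),(-30,-19)):
    print(y,x,z,proj(c,o['tool_pos']+R@np.array([x,y,z])/1000).round(1))
im=cv2.imread("pics/w10.png");cv2.imwrite("pics/w10a.png",cv2.resize(im[195:345,235:405],None,fx=4.5,fy=4,interpolation=cv2.INTER_CUBIC))
E
```

```text
23.2 -30 19 [[270.  208.5]]
23.2 30 19 [[368.4 208.5]]
23.2 30 -19 [[365.5 263.9]]
23.2 -30 -19 [[272.8 263.9]]
-36.8 -30 19 [[249.6 254.9]]
-36.8 30 19 [[389.6 254.9]]
-36.8 30 -19 [[383.9 328.1]]
-36.8 -30 -19 [[255.1 328.1]]
```

View pics/w10a.png

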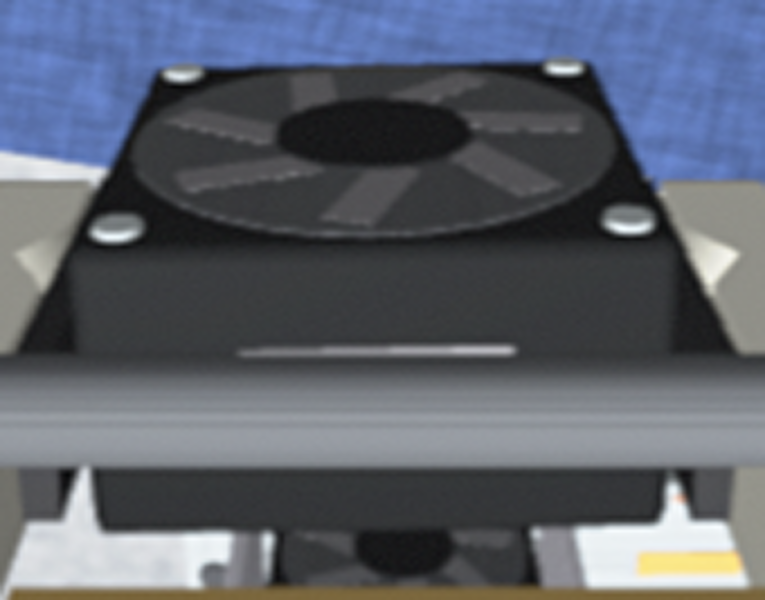

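```bash
python3 -m crank '[[[1,0,45,0,0],[1,0,85,0,0],[1,0,102,0,0],[1,0,107,0,0],[1,0,109,0,0],[1,0,110,0,0],[1,0,111,0,0],[1,0,111,0,0]]]'
python3 - <<'E'
from h import *
o=ctrl.get_obs();print(o["tool_pos"],o["orientation"],o["opening"],o["force"])
E
```

```text
clock: 14.7
tool_pos: [0.4912, -0.0605, 0.0261]
orientation: [-90.1, -0.0, 96.5]
force: [0.1, -0.3, 1.7]
opening: 0.0598
[ 0.49122557 -0.06046628  0.02613212] [-9.00757804e+01 -2.58544436e-03  9.65349262e+01] 0.059761871367453055 [ 0.14801479 -0.29160038  1.68750811]
```

```bash
python3 -m crank '[[[1,0,0,0,0],[-1,0,0,0,0],[-1,0,0,0,0],[-1,0,0,0,0],[-1,0,0,0,0],[-1,0,-45,0,0],[-1,0,-90,0,0],[-1,0,-90,0,0],[-1,0,-90,0,0]]]'
python3 - <<'E'
from h import *
o=ctrl.get_obs();print(o["tool_pos"],o["orientation"],o["opening"],o["force"])
im,c=snap("wrist","w11")
E
```

```text
clock: 15.82
tool_pos: [0.4904, -0.0605, 0.1155]
orientation: [-90.0, -0.0, 96.5]
force: [-1.1, -0.7, 0.5]
opening: 0.0879
[ 0.49038696 -0.06052998  0.11548707] [-9.00123788e+01 -1.96366985e-02  9.65061966e+01] 0.08788893566604221 [-1.11319707 -0.72132228  0.48802642]
```

View pics/w11.png

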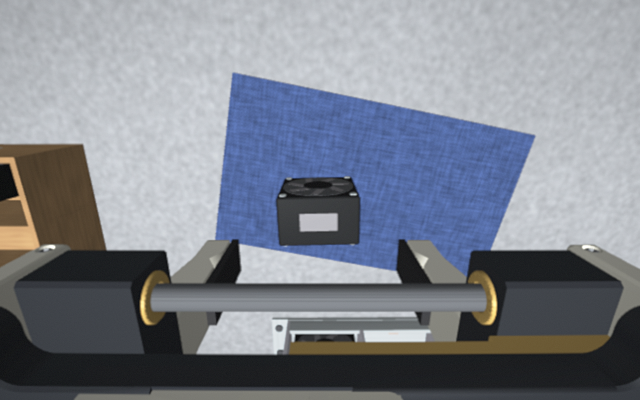

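Fan stands upright on the mat (top face cols 277–359, rows 196–245), released. Now turn 90° above it.

```bash
python3 -m crank '[[[-1,0,0,0,-1.571],[-1,0,0,0,-1.571],[-1,0,0,0,-1.571],[-1,0,0,0,-1.571],[-1,0,0,0,-1.571],[-1,0,0,0,-1.571],[-1,0,0,0,-1.571],[-1,0,0,0,-1.571],[-1,0,0,0,-1.571],[-1,0,0,0,-1.571]]]'
python3 - <<'E'
from h import *
o=ctrl.get_obs();print(o["tool_pos"],o["orientation"],o["opening"],o["force"])
im,c=snap("wrist","w12")
cv2.imwrite("pics/w12a.png",cv2.resize(im[160:265,270:370,::-1],None,fx=5,fy=5,interpolation=cv2.INTER_CUBIC))
E
```

```text
clock: 17.12
tool_pos: [0.49, -0.0607, 0.1144]
orientation: [-90.0, -0.1, -173.5]
force: [-0.4, -0.0, 0.9]
opening: 0.0876
[ 0.489965   -0.06073938  0.11440748] [-8.99831975e+01 -1.37538515e-01 -1.73506739e+02] 0.08762697424782538 [-0.42179221 -0.01656922  0.93139932]
```

View pics/w12a.png

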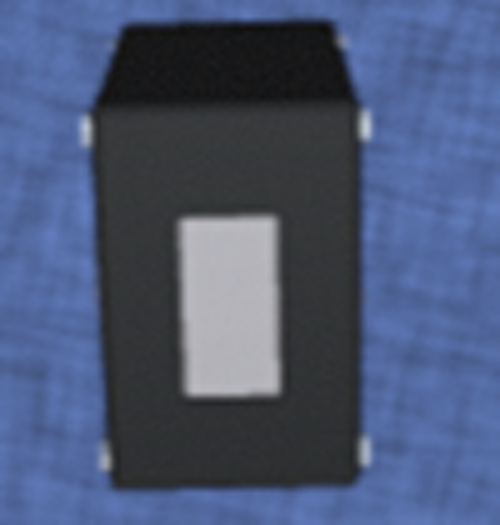

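```bash
python3 - <<'E'
from h import *
o=ctrl.get_obs();c=cam("wrist",o);print(o["tool_pos"])
f=lambda a:(np.array(a,float)+.5)/5-.5+[270,160]
P=plane(c,f([(95,105),(360,105),(360,485),(110,485)]),.063);print(P.round(4).tolist(),P.mean(0).round(4))
for i in range(4):
    d=P[(i+1)%4]-P[i];print("  %.4f %.2f"%(np.linalg.norm(d),np.degrees(np.arctan2(d[1],d[0]))))
print(totool(np.array([*P.mean(0)[:2],.031])-o["tool_pos"],o))
E
```

```text
[ 0.49008438 -0.06070243  0.11457854]
[[0.5137, -0.0884, 0.063], [0.4776, -0.0924, 0.063], [0.4698, -0.0348, 0.063], [0.5067, -0.0307, 0.063]] [ 0.492  -0.0616  0.063 ]
  0.0363 -173.63
  0.0581 97.71
  0.0371 6.34
  0.0581 -83.04
[-1.94995055 83.57497113  1.06417877]
```

```bash
python3 -m crank '[[[-1,-2,45,1,0],[-1,-2,75,1,0],[-1,-2,83,1,0],[-1,-2,83,1,0],[-1,-2,83,1,0]]]'
python3 - <<'E'
from h import *
o=ctrl.get_obs();print(o["tool_pos"],o["orientation"],o["opening"],o["force"])
im,c=snap("wrist","w13")
E
```

```text
clock: 17.8
tool_pos: [0.4937, -0.0612, 0.0336]
orientation: [-90.0, 0.1, -173.5]
force: [0.4, -0.0, 0.6]
opening: 0.0876
[ 0.49370694 -0.06116687  0.03362923] [-9.00025052e+01  1.04215323e-01 -1.73470322e+02] 0.0875527381528919 [ 0.41038148 -0.00807095  0.57192779]
```

View pics/w13.png

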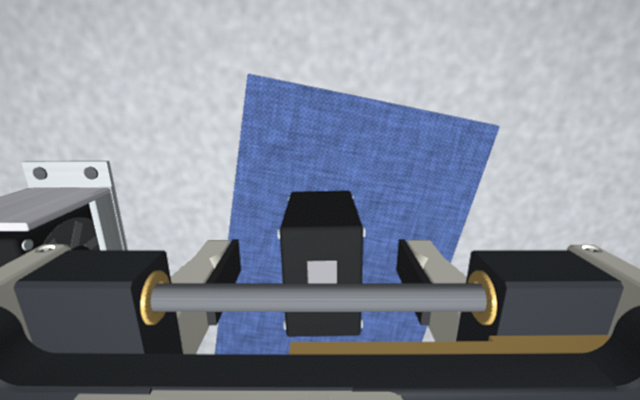

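```bash
python3 -m crank '[[[-1,1,2,0,0],[1,1,2,0,0],[1,1,2,0,0],[1,1,2,0,0],[1,1,2,0,0],[1,1,2,0,0],[1,1,2,0,0],[1,1,2,0,0],[1,1,2,0,0]]]'
python3 - <<'E'
from h import *
o=ctrl.get_obs();print(o["tool_pos"],o["orientation"],o["opening"],o["force"])
print(totool(np.array([.6393,.035,.12])-o["tool_pos"],o))
E
```

```text
clock: 18.98
tool_pos: [0.4918, -0.0615, 0.0305]
orientation: [-90.0, -0.0, -173.5]
force: [0.5, 0.9, -0.3]
opening: 0.0376
[ 0.49180026 -0.06145853  0.03051612] [-8.99994835e+01 -1.71814616e-03 -1.73467741e+02] 0.03763751291309908 [ 0.48807908  0.89166419 -0.27709375]
[-157.51285216  -89.48931378  -79.05155323]
```

```bash
python3 -m crank '[[[1,0,-50,0,0],[1,-10,-90,-5,0],[1,-157,-90,-79,0],[1,-157,-90,-79,0],[1,-157,-90,-79,0],[1,-157,-90,-79,0],[1,-157,-90,-79,0],[1,-157,-90,-79,0]]]'
python3 - <<'E'
from h import *
im,c=snap("wrist","w14")
o=ctrl.get_obs();print(o["tool_pos"],o["orientation"],o["opening"],o["force"])
cv2.imwrite("pics/w14a.png",cv2.resize(im[45:345,265:370,::-1],None,fx=5,fy=2,interpolation=cv2.INTER_CUBIC))
E
```

```text
clock: 19.98
tool_pos: [0.6378, 0.0343, 0.1206]
orientation: [-90.0, -0.0, -173.5]
force: [-1.2, -0.1, -0.7]
opening: 0.0381
[0.6380321  0.03429187 0.12084094] [-9.00032627e+01 -2.76110749e-03 -1.73498847e+02] 0.037850787651989744 [ 0.41500443  0.56973257 -1.23621089]
```

View pics/w14.png

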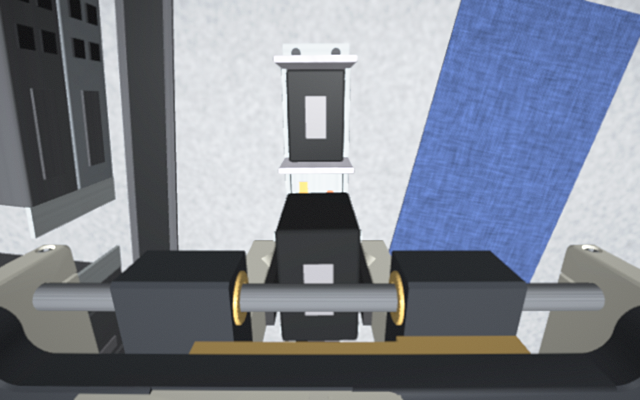

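View pics/w14a.png

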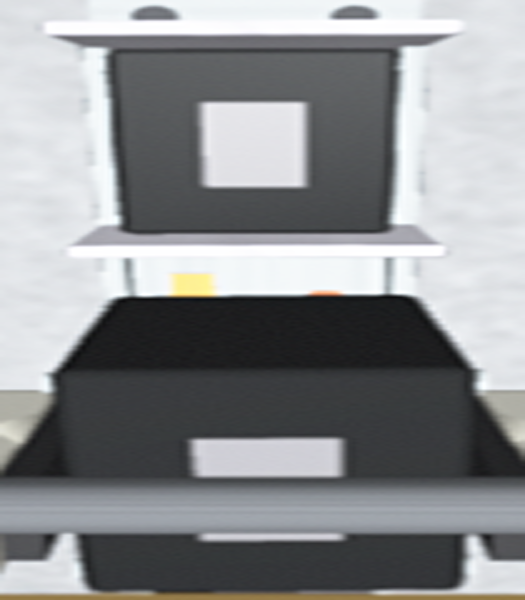

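```bash
python3 - <<'E'
from h import *
o=ctrl.get_obs();c=cam("wrist",o);print(o["tool_pos"],o["orientation"])
f=lambda a:(np.array(a,float)+.5)/[5,2]-.5+[265,45]
Q=plane(c,f([(46,28),(463,28),(70,251),(445,251)]),.064)
m1=Q[:2].mean(0);m2=Q[2:].mean(0);d=m2-m1;print(m1,m2,np.linalg.norm(d),np.degrees(np.arctan2(d[1],d[0])))
u=d/np.linalg.norm(d)
B=m2+.036*u;print("bay1",B)
P=plane(c,f([(57,372),(473,372),(465,588),(83,588)]),o["tool_pos"][2]+.0325)
print(P.mean(0)); print(totool(B-P.mean(0),o))
for i in range(4):
    d=P[(i+1)%4]-P[i];print(np.linalg.norm(d),np.degrees(np.arctan2(d[1],d[0])))
E
```

```text
[0.6380321  0.03429187 0.12084094] [-9.00032627e+01 -2.76110749e-03 -1.73498847e+02]
[ 0.65209904 -0.07247246  0.064     ] [ 0.6437958  -0.00148717  0.064     ] 0.07146925820031111 96.67164254690803
bay1 [0.63961335 0.03426905 0.064     ]
[0.6381885  0.03373493 0.15334094]
[-1.48046713 89.34088938 -0.36426642]
0.035957510842436105 -173.52420751157598
0.05728635906613304 98.01930959436409
0.03733630386360273 6.467015806210636
0.057260089409661916 -83.35982080672967
```

```bash
python3 -m crank '[[[1,-1,0,-1,0],[1,-1,25,-1,0],[1,-1,45,-1,0],[1,-1,65,-1,0],[1,-1,78,-1,0],[1,-1,84,-1,0],[1,-1,84,-1,0]]]'
python3 - <<'E'
from h import *
im,c=snap("wrist","w15")
o=ctrl.get_obs();print(o["tool_pos"],o["orientation"],o["opening"],o["force"])
E
```

```text
clock: 20.9
tool_pos: [0.6397, 0.036, 0.0366]
orientation: [-90.0, -0.0, -173.5]
force: [0.4, 0.3, -1.4]
opening: 0.0382
[0.64000908 0.03603539 0.03703314] [-8.99989123e+01  3.50481545e-02 -1.73461531e+02] 0.03777155422214891 [ 0.46862344 -0.15952518 -0.74233292]
```

View pics/w15.png

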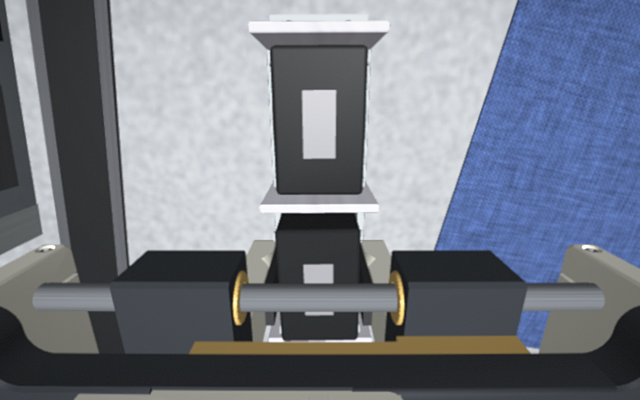

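```bash
python3 -m crank '[[[1,0,2,0,0],[1,0,4,0,0],[1,0,5,0,0],[1,0,6,0,0],[1,0,6,0,0]]]'
python3 -c "
from h import *
o=ctrl.get_obs();print(o['tool_pos'],o['orientation'],o['opening'],o['force'])"
```

```text
clock: 21.58
tool_pos: [0.6397, 0.036, 0.0316]
orientation: [-90.0, 0.0, -173.5]
force: [-3.3, 0.4, 5.9]
opening: 0.0378
[0.63972876 0.03601724 0.031571  ] [-8.99929373e+01  2.15275435e-02 -1.73452802e+02] 0.03783925892958608 [-3.32117938  0.40711595  5.86706711]
```

Contact with the floor at the expected height (31.6 − 27.5 ≈ 4 mm). Release and rise.

```bash
python3 -m crank '[[[-1,0,0,0,0],[-1,0,0,0,0],[-1,0,0,0,0],[-1,0,0,0,0],[-1,0,-50,0,0],[-1,0,-110,0,0],[-1,0,-150,0,-0.1],[-1,0,-150,-60,-0.1],[-1,0,-150,-60,0],[-1,0,-150,-60,0]]]'
python3 - <<'E'
from h import *
im,c=snap("wrist","w16")
o=ctrl.get_obs();print(o["tool_pos"],o["orientation"],o["opening"],o["force"])
im,c=snap("side"); cv2.imwrite("pics/d16c.png",cv2.resize(im[130:400,220:440,::-1],None,fx=2.2,fy=2.2,interpolation=cv2.INTER_CUBIC))
im,c=snap("scene"); cv2.imwrite("pics/s16.png",im[:,:,::-1])
E
```

```text
clock: 22.82
tool_pos: [0.6327, 0.0961, 0.1806]
orientation: [-90.0, -0.0, -173.4]
force: [-1.2, 0.3, 0.0]
opening: 0.0878
[0.63273516 0.09562114 0.1804489 ] [-8.99924141e+01 -1.28835893e-02 -1.73337904e+02] 0.0877458912678533 [-0.24426309 -0.85192069 -0.45672215]
```

View pics/w16.png

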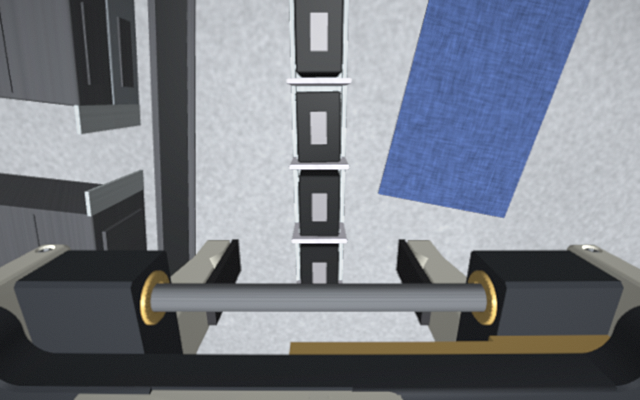

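View pics/d16c.png

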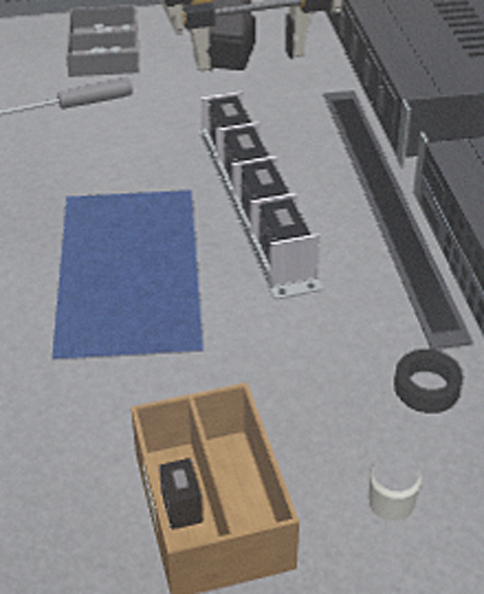

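View pics/s16.png

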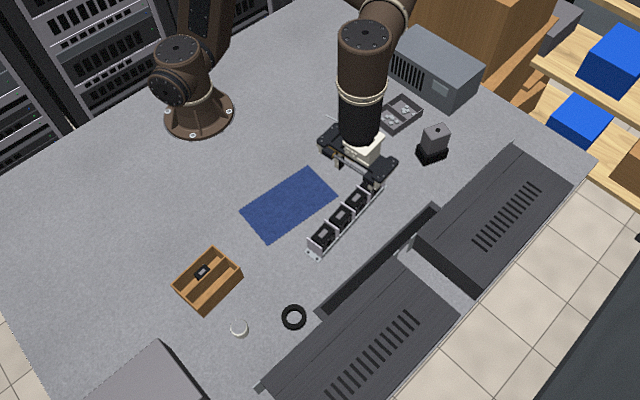

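```bash
python3 -c "
from plant import ctrl
print(ctrl.close_job())"
```

```text
the job is handed in; nothing more can be done
None
```

Both spare fans are in the two empty bays, and I handed the job in at about 23 s.

- **Mat spare:** I gripped it across its thickness and lowered it into bay 2. It touched the bay floor at about 7 N, at the height expected for a fan resting there, and I let go.
- **Carton spare:** I lifted it out by its narrow sides, stood it on the mat and let go. I then took it again across its thickness and lowered it into bay 1, where it touched the floor at about 6 N before I released it.

The last wrist, side and scene pictures show all four bays filled, with the fan tops level with the partitions. The small fan is still in its carton cell, and I saw nothing moved in those pictures. The open gripper was about 115 mm above the fans with no contact.

No check failed. The picture-based estimates of the bay positions differed by 1–2 mm, which is within the room in the bays.

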